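# Tare the weighing tray and weigh the gear

### The arm

A 7-joint arm with a two-finger parallel gripper is mounted at the origin on the work surface. World frame = base frame: x ahead of the robot, y to its left, z up, the work surface at z = 0. Lengths are in m, angles in rad, forces in N, time in s.
With the tool pointing down it reaches from about 0.425 to 0.925 m from the base axis. Payload 6.8 kg.
Tool frame: the origin (TCP) lies on the centre line of the jaws, within the pads' length; the fingertips stand 25 mm ahead of it and the grasp point (between the pads) lies 6 mm ahead of it; z points along the fingers, y is the direction in which the jaws open and shut (so a half turn about z gives the same grasp; the last joint's range is limited). The gripper opens to 85 mm and grips with 20 to 120 N. Pads are 22 mm wide; open, the fingers measure 114 mm over their backs; the gripper's body (76 mm by 85 mm) begins 54 mm behind the grasp point. The pads swing forward as they close: fully open they stand 13 mm farther back than shut.
Start: joints at [-1.221, 0.477, 0.022, 1.555, -0.011, 1.109, -0.083], TCP at [0.298, 0.606, 0.256] pointing down, gripper open.
Joint ranges: [-2.96, 2.96], [-0.34, 2.1], [-1.41, 1.46], [0.24, 2.44], [-1.37, 4.51], [0.17, 1.92], [-2.96, 2.96]. Speed limits (rad/s): [2.39, 2.39, 3.14, 3.14, 3.14, 3.14, 3.14].

### API

Orientations are given as a unit quaternion [w, x, y, z].
In Python, from station import status, cams, order, models gives the robot as it stands.
- The arm moves only by the tool move_arm, never from a script. Its argument "steps" is one flat list of numbers, 7 for each row, row after row: the gripper's target within -1 to 1 (fully open at 1, half-way at 0, shut at -1), then the shift along the world's x, y, z in cm, then the turn, a rotation vector about the world's x, y, z in degrees. A call has 1 to 8 rows; each row shifts and turns the commanded pose from where the row before left it; what a row does not reach is not made up. A row lasts 1/10 s, in which the tool goes at most 50 mm and 8.59 degrees, less where a joint would pass 70% of its speed; a pose out of reach is approached as far as the arm can. A call with a gripper value outside its range is refused whole. The fingers move at their own pace and stop on an object; "newtons" is the grip in N (left out, the last holds). Time passes only in rows, so rows that do not move let the fingers close. It gives the time, the measured TCP pose, the force and the opening at its end, in the units of the state.
- status.get_obs(): the state, without advancing time (a new reading comes with each control period).
- cams.read_camera(name): name is "scene" or "top" or "wrist"; returns a dict with "pixels" (480x640x3 uint8, red, green, blue), "mtx" (3x3 intrinsics, pixels), "T" (4x4, takes a point from camera to world coordinates); the wrist camera has in their place "T_tool_cam" (4x4, takes a point from camera to tool coordinates, whose origin is the TCP and whose axes are the flange's). Camera axes: x right, y down, z forward; pixel columns grow to the right and rows downward; lengths in m; the calibration is good to about 2 mm. The wrist camera is an equidistant fisheye: a pixel r from the principal point sees the ray r / f radians off the axis. A picture is of the moment at which its call begins: read the wrist's pose just before it. There is no depth.
- order.hand_in(): hands the job in, once; it reports no verdict.
Trained networks look in the newest picture that a camera, given by its name, has taken for a name from the list of things; names that differ only in an ending like _2 or _b are one class to them, and where a whole thing is asked for, a point or a joint stands for the part that bears it (a point fixed in the world has none). Each returns a list of dicts, best first, with "score" (0 to 1); they miss things now and then, are a little off and sometimes report something else, mostly with a low value. They report only what shows in the picture. A call takes as long as a camera call. They do not tell look-alikes from the thing itself.
- models.silhouettes(camera, query): "region" (480x640 bool, what is visible of it) and "box" ([centre column, centre row, width, height] in pixels, round what is visible of it).
- models.place_of(camera, query): "position" ([row, column] in pixels: a listed point, or the origin of a listed thing).
The state is a dict: "t": time; "q": joint angles; "joint_vel": joint speeds; "joint_torque": joint torques, N m; "eef_pos": TCP position; "tool_rot": TCP orientation; "contact_force": force on the tool from outside, world axes, zero at the start; "torque": the same for the moment, N m; "gripper_width": opening from 0.0 (shut) to 1.0 (fully open).
Only numpy, scipy, OpenCV 4.12 (cv2) and the standard library are available. Lean on these libraries where they do the work, as an engineer would, in place of code of your own. Each camera call takes 0.05 s, during which the arm holds its last target.

### The job

Weigh the grey gear: set the empty blue tray on the bench scale so that its four corner pins drop into the platform's sockets, let go of it, and only then press the red tare button fully down and release it. After that put the gear, hub up and lying flat, in either bay of the tray without dropping it, and do not tare again. Leave the chimney cap and the funnel where they stand.

Things in the scene. Friction and masses are not known exactly. Their poses are not given: they have to be found in the camera images.
- tray_center (a point): Blue two-bay tray, loose, 0.3 kg, 120 mm along its x, 190 along y, 70 high. This point: its centre, 35 mm above the pin feet, level with the tops of its 4 mm walls. Floor: underside 25 mm, top 20 mm below this point. Four steel pins, 12 mm in diameter, 10 mm long, tapered feet, under the corners at x = +-47, y = +-82 mm; it stands on them. A half turn about z makes no difference.
- tray_fin (a point): Grip point on the tray's yellow upright fin, 21 mm above tray_center (same axes). The fin is 12 mm thick along y and 70 mm long along x, its top 14 mm above this point. Pinch it across y.
- tray_bay (a point): Middle of the floor of the tray's +y bay, 48.5 mm along y from the tray's centre. The bay is 112 mm along x by about 85 mm along y. The other bay is its mirror image on the -y side; fin and a low 4 mm divider lie between.
- scale_seat (a point): Bench scale, fixed, white, aluminium platform 130 (x) by 200 (y) mm. This point: middle of its top, 45 mm above the desk; -x points to the console. Round sockets 18 mm wide, 14 deep, chamfered, at x = +-47, y = +-82 mm. The tray's x lies along the scale's x, either way round; seated, its floor rests on the platform and tray_center is 25 mm above this point (35 if it stands on its pins).
- tare_top (a point): Middle of the top of the red round tare button, 32 mm in diameter, in a grey housing on the scale's console, 111 mm from the platform's middle along the scale's -x and 55 mm along its +y. It is pressed straight down.
- tare (a joint): Travel of the tare button: 0 up, 0.006 m fully down, sprung, about 4 N to hold fully down.
- gear_center (a point): Pewter-grey alloy gear lying flat, loose, about 0.25 kg: toothed disc 64 mm in diameter and 12 mm thick below, a smooth round hub 28 mm in diameter above it, 50 mm high in all. This point is on its axis, half-way up (25 mm above its underside); z points up through the hub. Grasp the hub about 11 mm above this point, so that the fingertips clear the disc.
- cap_center (a point): Blackened steel chimney cap, 74 mm in diameter, 62 mm high, loose, to be left alone. This point is half-way up its axis.
- funnel_center (a point): Copper funnel standing mouth down, 80 mm in diameter, 82 mm high, loose, to be left alone. This point is half-way up its axis.
There are look-alikes about, which are no part of the job. What is shaped like the part that bears gear_center but orange is not meant.

How it is judged:
By the outcome, as a careful person would: the job done as asked, in the order asked, and still so for the second after the job is handed in, with the robot touching nothing.
It also fails if it takes over 69 s, if anything falls off the work surface, if the arm or the gripper's body presses on something with over 40 N, if the wrist force passes 120 N, or if a joint passes its speed limit or range.

## Working session

There is one attempt and no reset: what is moved stays moved. The work goes in short steps, Python scripts to look and compute and a tool call to move; the robot and the scene stay as the last step left them, time stands still between calls to the robot, and variables do not carry over. Pictures are saved under pics/ and viewed, and the job is handed in when it is done.

Besides the shell and the picture viewer there is one more tool, called as name(argument=value, ...), one argument or row to a line, values as JSON. move_arm: Moves the arm, as the interface text tells. Its arguments: {"type":"object","properties":{"steps":{"type":"array"},"newtons":{"type":"number"}},"required":["steps"]}

```bash
ls; mkdir -p pics
python3 - <<'E'
from station import status,cams,models
import cv2,numpy as np
o=status.get_obs();print(o)
for c in ["scene","top","wrist"]:
    r=cams.read_camera(c)
    cv2.imwrite(f"pics/{c}0.png",r["pixels"][:,:,::-1])
    np.savez(f"pics/{c}0.npz",**r)
    print(c,{k:np.round(v,4).tolist() for k,v in r.items() if k!="pixels"})
print(status.get_obs()["t"])
E
```

```text
pics
{'t': 0.0, 'q': array([-1.2210724 ,  0.47779587,  0.02233561,  1.55646262, -0.01148991,
        1.1092481 , -0.08309574]), 'joint_vel': array([-2.09866394e-04, -6.82095055e-04,  1.16433041e-03, -1.84840579e-04,
       -1.39344951e-03, -2.37860747e-04,  5.28522117e-05]), 'joint_torque': array([-1.13648020e-03, -5.96439207e+01,  1.60761941e+00, -2.81197107e+01,
        1.25017544e-02,  9.41935752e-03, -3.76544747e-06]), 'eef_pos': array([0.29812059, 0.60499939, 0.2553237 ]), 'tool_rot': array([-1.34023835e-04,  2.26901401e-01,  9.73917326e-01, -8.82759810e-04]), 'contact_force': array([0.14176472, 0.81552521, 0.69077728]), 'torque': array([ 0.01957593, -0.04171602, -0.00022052]), 'gripper_width': 1.0014504702097566}
scene {'mtx': [[433.8361, 0.0, 327.1343], [0.0, 433.8361, 241.1687], [0.0, 0.0, 1.0]], 'T': [[0.6069, 0.4611, -0.6473, 0.9811], [0.7946, -0.3341, 0.507, -0.3258], [0.0175, -0.8221, -0.5691, 0.4922], [0.0, 0.0, 0.0, 1.0]]}
top {'mtx': [[480.3297, 0.0, 318.3274], [0.0, 480.3297, 241.9855], [0.0, 0.0, 1.0]], 'T': [[-0.0056, -0.9932, 0.1166, 0.4111], [-0.9999, 0.0044, -0.0099, 0.0673], [0.0093, -0.1167, -0.9931, 0.9229], [0.0, 0.0, 0.0, 1.0]]}
wrist {'mtx': [[371.6483, 0.0, 316.4055], [0.0, 371.6483, 235.2166], [0.0, 0.0, 1.0]], 'T_tool_cam': [[0.0001, -0.9657, -0.2595, 0.0655], [1.0, 0.0002, -0.0003, 0.0005], [0.0003, -0.2595, 0.9657, -0.1183], [0.0, 0.0, 0.0, 1.0]]}
0.15
```

View pics/scene0.png

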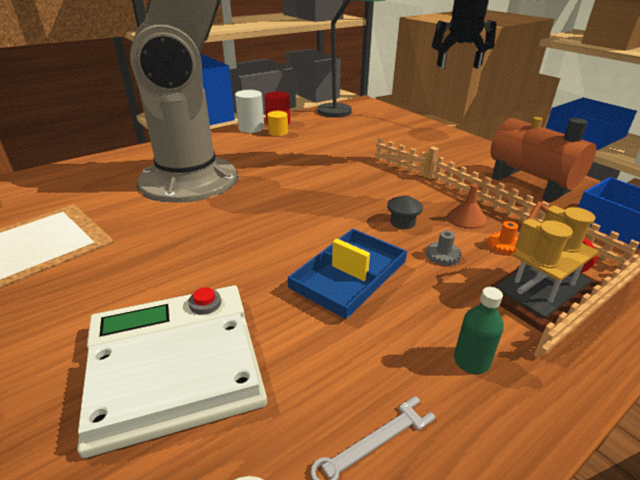

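View pics/top0.png

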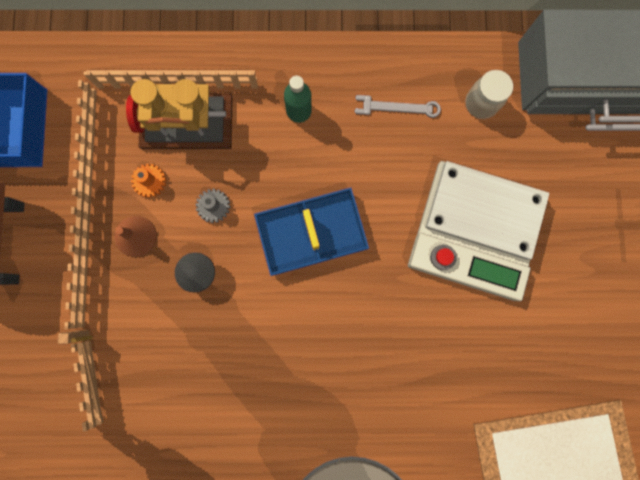

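View pics/wrist0.png

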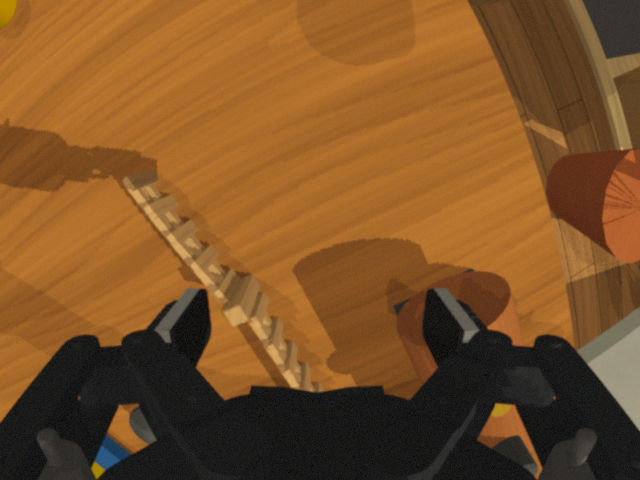

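The top view shows the tray at about (311,232), its yellow fin at (311,229) and the scale platform at about (490,210). The tare button is at (445,257), the grey gear at (212,205), the orange gear at (148,180), the cap at (195,272) and the funnel at (138,237).

Possible mix-ups for the gear:
- Grey gear at top (212,205), scene (444,248).
- Orange look-alike at top (148,180), scene (508,237).
- Dark cap at top (195,272).

By the description I choose the grey one.

```bash
cat > h.py <<'E'
import numpy as np,cv2
def ray(r,uv):
    K,T=r["mtx"],r["T"]
    d=T[:3,:3]@np.linalg.solve(K,[uv[0],uv[1],1.]); return T[:3,3],d
def at_z(r,uv,z):
    o,d=ray(r,uv); return o+d*(z-o[2])/d[2]
def proj(r,p):
    c=r["T"][:3,:3].T@(np.asarray(p)-r["T"][:3,3]); q=r["mtx"]@c; return q[:2]/q[2]
def tri(rs,uvs):
    A=np.zeros((3,3));b=np.zeros(3)
    for r,uv in zip(rs,uvs):
        o,d=ray(r,uv);d=d/np.linalg.norm(d);M=np.eye(3)-np.outer(d,d);A+=M;b+=M@o
    p=np.linalg.solve(A,b)
    return p,[np.linalg.norm(np.cross(p-ray(r,uv)[0],ray(r,uv)[1]/np.linalg.norm(ray(r,uv)[1]))) for r,uv in zip(rs,uvs)]
E
python3 - <<'E'
from station import models,cams
import numpy as np,cv2
from h import *
R={c:cams.read_camera(c) for c in("top","scene")}
for q in ["tray_center","tray_fin","tray_bay","scale_seat","tare_top","gear_center","cap_center","funnel_center"]:
    for c in R:
        for d in models.place_of(c,q)[:3]:
            print(q,c,np.round(d["position"][::-1],1),round(d["score"],2))
s=R["scene"]["pixels"][:,:,::-1]; t=R["top"]["pixels"][:,:,::-1]
a=cv2.resize(t[150:310,100:260],(480,480),interpolation=cv2.INTER_CUBIC)
cv2.imwrite("pics/cropgear.png",a)
b=cv2.resize(t[150:310,400:560],(600,600),interpolation=cv2.INTER_CUBIC)
cv2.imwrite("pics/cropscale.png",b)
b=cv2.resize(t[170:290,240:390],(750,600),interpolation=cv2.INTER_CUBIC)
cv2.imwrite("pics/croptray.png",b)
E
```

```text
tray_center top [311.7 228.8] 0.94
tray_center top [333.4 226. ] 0.28
tray_center top [127.7 233.8] 0.26
tray_center scene [350.4 268.5] 0.62
tray_fin top [309.1 229.7] 0.74
tray_fin top [125.4 234.1] 0.46
tray_fin scene [349.  255.8] 0.64
tray_bay top [333.8 226.6] 0.92
tray_bay scene [334.9 285.9] 0.86
scale_seat top [489.1 210.4] 0.77
scale_seat scene [169.9 364.3] 0.88
tare_top top [443.8 256.2] 0.7
tare_top scene [201.9 292.3] 0.51
gear_center top [216.1 201.6] 0.87
gear_center top [143.3 178. ] 0.57
gear_center scene [445.2 244.6] 0.96
gear_center scene [504.6 236.6] 0.74
cap_center top [194.5 271.4] 0.6
cap_center scene [401.9 208.1] 0.65
cap_center scene [333.1 285.2] 0.54
funnel_center top [127.5 231.3] 0.65
funnel_center scene [469.7 202.5] 0.58
```

View pics/cropgear.png

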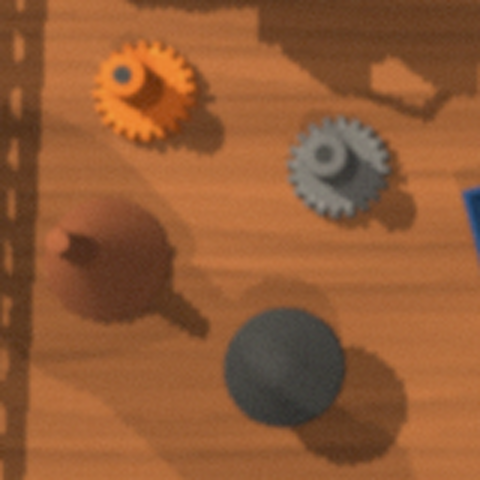

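View pics/cropscale.png

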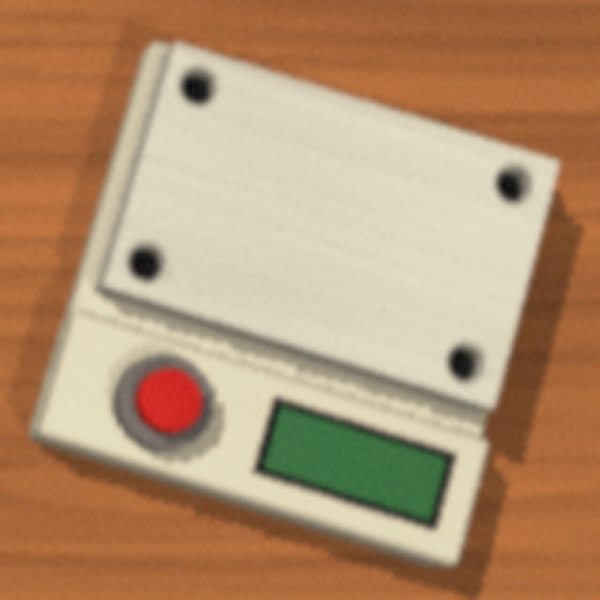

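View pics/croptray.png

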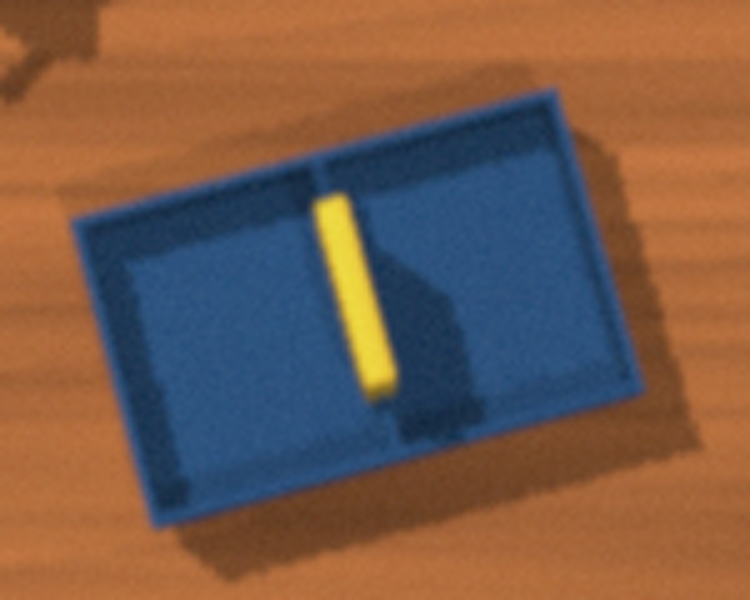

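The crop confirms that the grey gear at (212,205) stands hub up and that the orange one is a separate part. Next I fit poses from known geometry in both cameras.

Run:
```python
import numpy as np,cv2
s=cv2.imread("pics/scene0.png")
cv2.imwrite("pics/s_scale.png",cv2.resize(s[270:460,70:280],None,fx=3.5,fy=3.1579,interpolation=cv2.INTER_CUBIC)[:600,:800])
cv2.imwrite("pics/s_tray.png",cv2.resize(s[220:325,280:420],(700,525),interpolation=cv2.INTER_CUBIC))
cv2.imwrite("pics/s_gear.png",cv2.resize(s[185:275,380:530],(750,450),interpolation=cv2.INTER_CUBIC))
```

```text
(no output)
```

View pics/s_scale.png

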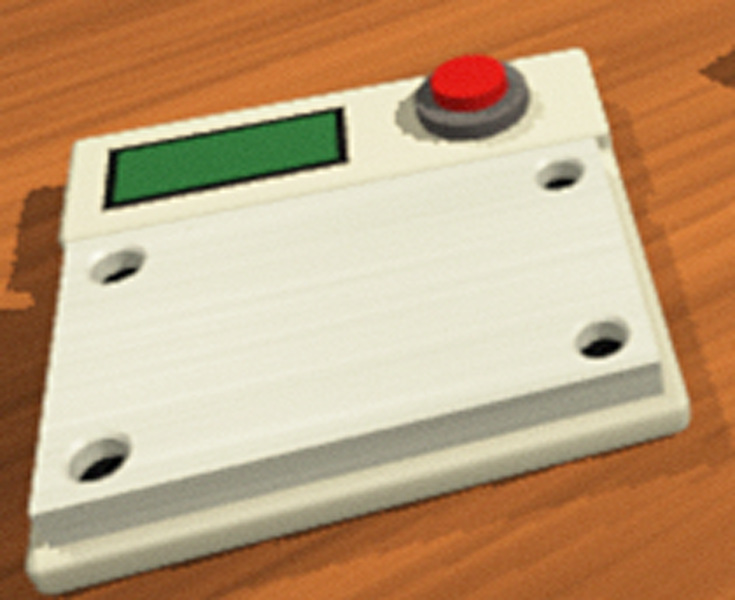

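View pics/s_tray.png

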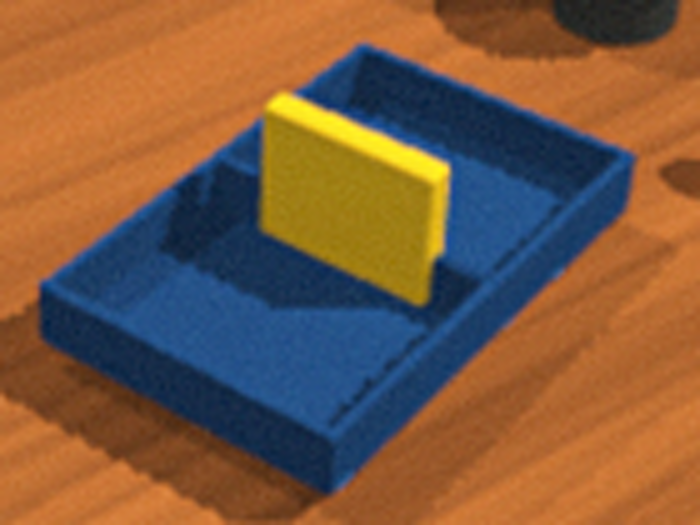

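View pics/s_gear.png

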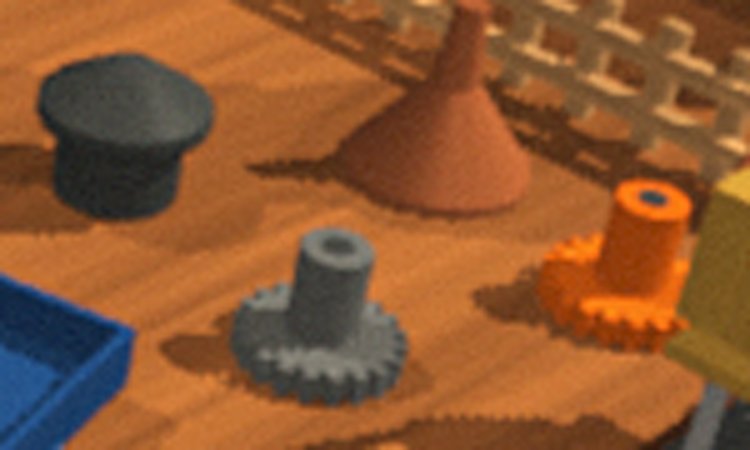

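```bash
cat > fit.py <<'E'
import numpy as np
from h import *
from scipy.optimize import least_squares
R={c:dict(np.load(f"pics/{c}0.npz")) for c in("top","scene")}
def px(pts,s,o,sy=None):
    pts=np.array(pts,float);sy=sy or s
    return (pts+.5)/[s,sy]-.5+np.array(o)
def fit(model,obs,z,x0,use=("top","scene")):
    # model Nx2 local, obs dict cam->list px
    def f(p):
        c,s=np.cos(p[2]),np.sin(p[2]);out=[]
        for cam in use:
            for m,o in zip(model,obs[cam]):
                w=[p[0]+c*m[0]-s*m[1],p[1]+s*m[0]+c*m[1],z]
                out+=list(proj(R[cam],w)-o)
        return np.array(out)
    r=least_squares(f,x0); return r.x,np.round(f(r.x),1)
E
python3 - <<'E'
from fit import *
# scale: local x away from console; console on image-bottom in top => scale +x ~ world +x, +y ~ world +y (image left)
L=[(47,82),(47,-82),(-47,82),(-47,-82)]
L=np.array(L)/1000
st=px([(197,86),(513,184),(145,262),(464,361)],3.75,(400,150))
ss=px([(602,339),(100,459),(561,174),(118,266)],3.5,(70,270),600/190)
# order check by console side: top rows small = +x
for use in (("top",),("scene",),("top","scene")):
    x,e=fit(L,{"top":st,"scene":ss},.045,[.45,-.3,-.2],use);print("scale",use,np.round(x,4),np.degrees(x[2]).round(2),e)
sc=x
c,s=np.cos(x[2]),np.sin(x[2]);b=[x[0]+c*-.111-s*.055,x[1]+s*-.111+c*.055];print("tare pred",b)
p,e=tri([R["top"],R["scene"]],[px([(171,401)],3.75,(400,150))[0],px([(472,79)],3.5,(70,270),600/190)[0]]);print("tare tri",p,e)
T=np.array([(60,95),(60,-95),(-60,95),(-60,-95)])/1000
tt=px([(75,218),(557,90),(157,525),(643,390)],5,(240,170))
# scene corners: right(635,157)=?; 
ts=px([(635,157),(332,437),(363,45),(42,284)],5,(280,220))
for use in (("top",),("scene",),("top","scene")):
    x,e=fit(T,{"top":tt,"scene":ts},.035,[.45,.08,.2],use);print("tray",use,np.round(x,4),np.degrees(x[2]).round(2),e)
p,e=tri([R["top"],R["scene"]],[px([(326,154)],3,(100,150))[0],px([(337,248)],5,(380,185))[0]]);print("gear hub top",p,e)
print("top at .05",at_z(R["top"],px([(326,154)],3,(100,150))[0],.05),"scene",at_z(R["scene"],px([(337,248)],5,(380,185))[0],.05))
# cap rim widest; funnel
print("cap",at_z(R["top"],px([(285,367)],3,(100,150))[0],.045),"funnel tip",at_z(R["top"],px([(60,240)],3,(100,150))[0],.082),"orange",at_z(R["top"],px([(125,76)],3,(100,150))[0],.05))
E
```

```text
scale ('top',) [ 0.5746 -0.2567 -0.3136] -17.97 [-0.1 -0.2 -0.1 -0.1 -0.  -0.   0.2  0.3]
scale ('scene',) [ 0.5759 -0.2564 -0.313 ] -17.93 [ 0.4 -0.1 -0.4  0.1  0.  -0.1 -0.1 -0.2]
scale ('top', 'scene') [ 0.5753 -0.2565 -0.3131] -17.94 [-0.3 -0.5 -0.2 -0.5 -0.1 -0.4  0.1 -0.1  0.1 -0.3 -0.6 -0.2 -0.2 -0.3
 -0.3 -0.4]
tare pred [np.float64(0.48668855088199303), np.float64(-0.16993143367868557)]
tare tri [ 0.48602706 -0.17059584  0.05428472] [np.float64(0.0015275018847473669), np.float64(0.001527501884747406)]
tray ('top',) [0.5371 0.0714 0.2636] 15.11 [-0.7 -0.1  0.5 -0.7 -0.7  0.4  0.9  0.3]
tray ('scene',) [0.5363 0.0733 0.2659] 15.23 [ 0.5 -0.5  0.3  0.7  0.2 -0.9 -0.9 -0. ]
tray ('top', 'scene') [0.537  0.0722 0.2648] 15.17 [-1.1  0.1  0.  -0.7 -1.1  0.5  0.5  0.3  0.4 -0.1 -0.1  1.3  0.1 -0.5
 -1.3  0.4]
gear hub top [0.59057928 0.26104709 0.05036457] [np.float64(4.727746009875538e-05), np.float64(4.727746009872062e-05)]
top at .05 [0.59061921 0.26109322 0.05      ] scene [0.5902772  0.26158122 0.05      ]
cap [0.46011624 0.28428093 0.045     ] funnel tip [0.53325113 0.40873897 0.082     ] orange [0.64009909 0.38607043 0.05      ]
```

Both cameras agree within about 2 mm. The fitted poses are:

| Item | x (m) | y (m) | z (m) | Yaw |
|---|---|---|---|---|
| Tray | 0.537 | 0.072 | | 15.2° |
| Scale | 0.575 | -0.2565 | | -17.9° |
| Tare button top | 0.486 | -0.170 | 0.054 | |
| Gear | 0.590 | 0.261 | | |

I am going above the tray now.

move_arm(
  steps=[1, 1.7, -3.8, 0, 0, 0, 3, 1, 1.7, -3.8, 0, 0, 0, 3, 1, 1.7, -3.8, 0, 0, 0, 3, 1, 1.7, -3.8, 0, 0, 0, 3, 1, 1.7, -3.8, 0, 0, 0, 3, 1, 1.7, -3.8, 0, 0, 0, 3, 1, 1.7, -3.8, 0, 0, 0, 3],
  newtons=40,
)

```text
t: 1.75
eef_pos: [0.4179, 0.3379, 0.2566]
tool_rot: [0.0, 0.045, 0.999, 0.0]
contact_force: [0.3, 0.1, 0.6]
gripper_width: 0.999
```

move_arm(
  steps=[1, 1.7, -3.8, 0, 0, 0, 3, 1, 1.7, -3.8, 0, 0, 0, 3, 1, 1.7, -3.8, 0, 0, 0, 3, 1, 1.7, -3.8, -1, 0, 0, 3, 1, 1.7, -3.8, -2, 0, 0, 3, 1, 1.7, -3.8, -3, 0, 0, 3, 1, 1.7, -3.8, -2, 0, 0, 2.4, 1, 0, 0, 0, 0, 0, 0],
)

```text
t: 2.55
eef_pos: [0.536, 0.0673, 0.1746]
tool_rot: [-0.002, -0.128, 0.992, -0.002]
contact_force: [-1.3, 0.6, 0.2]
gripper_width: 1.004
```

```bash
cat >> h.py <<'E'
from scipy.spatial.transform import Rotation as Rot
def wT(o,r):
    q=o["tool_rot"];T=np.eye(4);T[:3,:3]=Rot.from_quat([q[1],q[2],q[3],q[0]]).as_matrix();T[:3,3]=o["eef_pos"]
    return T@r["T_tool_cam"]
def wray(r,T,uv):
    K=r["mtx"];d=np.array([uv[0]-K[0,2],uv[1]-K[1,2]]);n=np.linalg.norm(d);th=n/K[0,0]
    v=np.array([*(d/max(n,1e-9)*np.sin(th)),np.cos(th)]);return T[:3,3],T[:3,:3]@v
def wat(r,T,uv,z):
    o,d=wray(r,T,uv);return o+d*(z-o[2])/d[2]
def wproj(r,T,p):
    c=T[:3,:3].T@(np.asarray(p)-T[:3,3]);th=np.arctan2(np.hypot(c[0],c[1]),c[2]);return r["mtx"][:2,2]+r["mtx"][0,0]*th*c[:2]/np.hypot(c[0],c[1])
def yaw(o):
    q=o["tool_rot"];m=Rot.from_quat([q[1],q[2],q[3],q[0]]).as_matrix();return np.degrees(np.arctan2(m[1,1],m[0,1])),np.degrees(np.arccos(-m[2,2]))
E
cat > look.py <<'E'
import sys,json
from station import status,cams
from h import *
def look(tag,pts=()):
    o=status.get_obs();r=cams.read_camera("wrist");T=wT(o,r)
    im=r["pixels"][:,:,::-1].copy();cv2.imwrite(f"pics/{tag}.png",im);np.savez(f"pics/{tag}.npz",Tw=T,**r)
    for p in pts:
        u=wproj(r,T,p);cv2.drawMarker(im,tuple(int(round(a)) for a in u),(255,0,255),cv2.MARKER_CROSS,9,1)
    cv2.imwrite(f"pics/{tag}_m.png",im)
    print("t",round(o["t"],2),"pos",np.round(o["eef_pos"],4),"yaw,tilt",np.round(yaw(o),2),"F",np.round(o["contact_force"],1),"w",round(o["gripper_width"],3))
    return o,r,T
E
python3 - <<'E'
from look import *
x,y,a=.537,.0722,.2648;c,s=np.cos(a),np.sin(a)
P=[(x+c*u-s*v,y+s*u+c*v,z) for u,v,z in [(.06,.095,.035),(.06,-.095,.035),(-.06,.095,.035),(-.06,-.095,.035),(.035,.006,.07),(.035,-.006,.07),(-.035,.006,.07),(-.035,-.006,.07)]]
look("w1",P)
E
```

```text
t 2.55 pos [0.536  0.0673 0.1746] yaw,tilt [104.69   0.31] F [-1.3  0.6  0.2] w 1.004
```

View pics/w1_m.png

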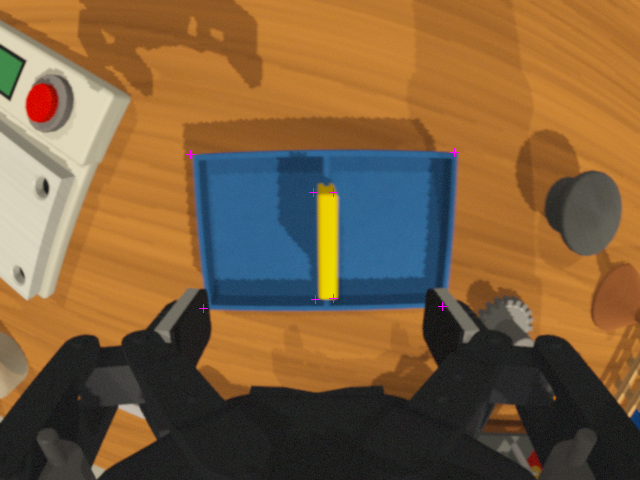

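Overlaid on the wrist view, the predicted fin sits about 3 px left of the real fin at (328,245), which is roughly 1.5–2 mm. I will shift slightly and descend.

move_arm(
  steps=[1, 0, 0.1, -3, 0, 0, 0.3, 1, 0, 0, -3, 0, 0, 0, 1, 0, 0, -2, 0, 0, 0, 1, 0, 0, 0, 0, 0, 0, 1, 0, 0, 0, 0, 0, 0],
)

```text
t: 3.1
eef_pos: [0.5362, 0.0767, 0.0979]
tool_rot: [0.0, -0.135, 0.991, 0.0]
contact_force: [0.3, 0.2, 0.7]
gripper_width: 1.0
```

Run:
```python
from look import *
look("w2")
```

```text
t 3.1 pos [0.5362 0.0767 0.0979] yaw,tilt [1.0554e+02 4.0000e-02] F [0.3 0.2 0.7] w 1.0
```

View pics/w2.png

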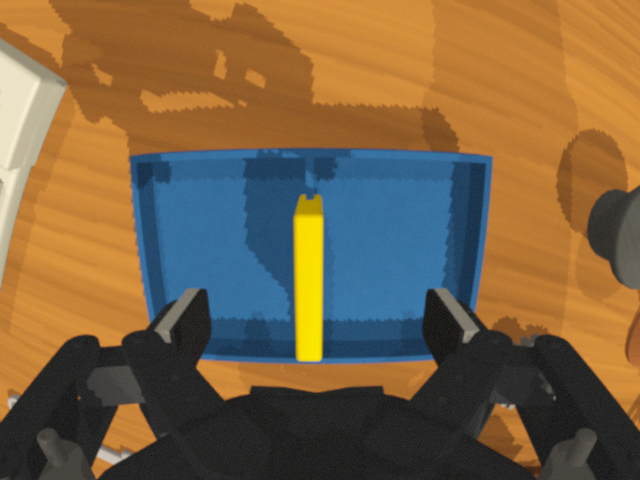

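The fin at column 309 is about 8 px left of the jaw centre at 317, roughly 3 mm. I will correct -y by 3 mm, descend and grip.

move_arm(
  steps=[1, 0.05, -0.3, -1.6, 0, 0, -0.3, 1, 0, 0, -1.5, 0, 0, 0, 1, 0, 0, -0.5, 0, 0, 0, 1, 0, 0, 0, 0, 0, 0, -1, 0, 0, 0, 0, 0, 0, -1, 0, 0, 0, 0, 0, 0, -1, 0, 0, 0, 0, 0, 0, -1, 0, 0, 0, 0, 0, 0],
  newtons=60,
)

```text
t: 3.95
eef_pos: [0.5366, 0.0726, 0.0615]
tool_rot: [0.0, -0.132, 0.991, 0.0]
contact_force: [-0.4, -0.4, -0.1]
gripper_width: 0.329
```

move_arm(
  steps=[-1, 0, 0, 0, 0, 0, 0, -1, 0, 0, 0, 0, 0, 0, -1, 0, 0, 0, 0, 0, 0, -1, 0, 0, 0, 0, 0, 0],
)

```text
t: 4.35
eef_pos: [0.5366, 0.0725, 0.0614]
tool_rot: [0.0, -0.132, 0.991, 0.0]
contact_force: [-0.3, -0.3, 4.9]
gripper_width: 0.131
```

move_arm(
  steps=[-1, 0, 0, 1, 0, 0, 0, -1, 0, 0, 2, 0, 0, 0, -1, 0, 0, 3, 0, 0, 0, -1, 0, 0, 3, 0, 0, 0, -1, 0, 0, 2, 0, 0, 0, -1, 0, 0, 1, 0, 0, 0, -1, 0, 0, 0, 0, 0, 0, -1, 0, 0, 0, 0, 0, 0],
)

```text
t: 5.15
eef_pos: [0.5357, 0.0724, 0.1802]
tool_rot: [-0.001, -0.132, 0.991, -0.0]
contact_force: [1.1, -0.2, -3.1]
gripper_width: 0.128
```

Run:
```python
from look import *
look("w3")
r=cams.read_camera("scene");cv2.imwrite("pics/s3.png",r["pixels"][:,:,::-1])
```

```text
t 5.15 pos [0.5357 0.0724 0.1802] yaw,tilt [1.0517e+02 9.0000e-02] F [ 1.1 -0.2 -3.1] w 0.128
```

View pics/w3.png

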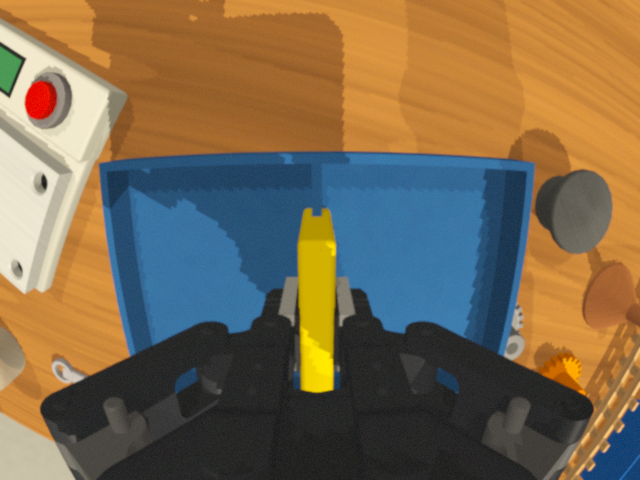

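View pics/s3.png

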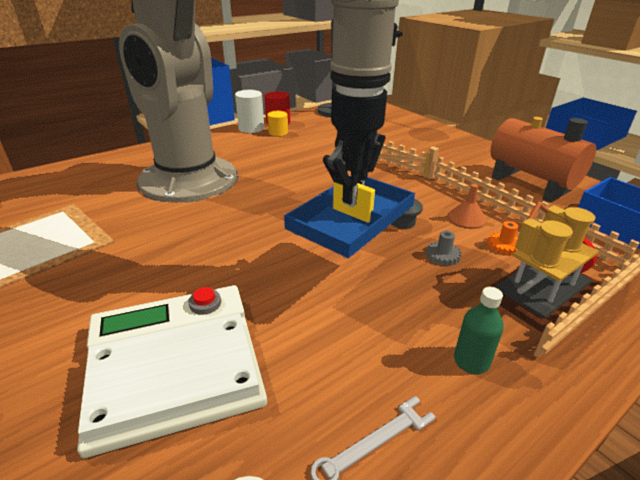

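Run:
```python
from h import *
import cv2
d=np.load("pics/w3.npz");r=d;T=d["Tw"]
im=cv2.imread("pics/w3.png")
cv2.imwrite("pics/w3a.png",cv2.resize(im[130:230,80:200],(600,500),interpolation=cv2.INTER_CUBIC))
cv2.imwrite("pics/w3b.png",cv2.resize(im[130:230,440:560],(600,500),interpolation=cv2.INTER_CUBIC))
for z in (.1802-.0264,):
    a=wat(r,T,(100.5,163),z);b=wat(r,T,(534,163),z);print(a,b,np.linalg.norm(a-b),np.degrees(np.arctan2(*(b-a)[1::-1])))
```

```text
[ 0.50331289 -0.0336354   0.1538    ] [0.4536496  0.14911392 0.1538    ] 0.1893772874176866 105.20332718081374
```

View pics/w3a.png

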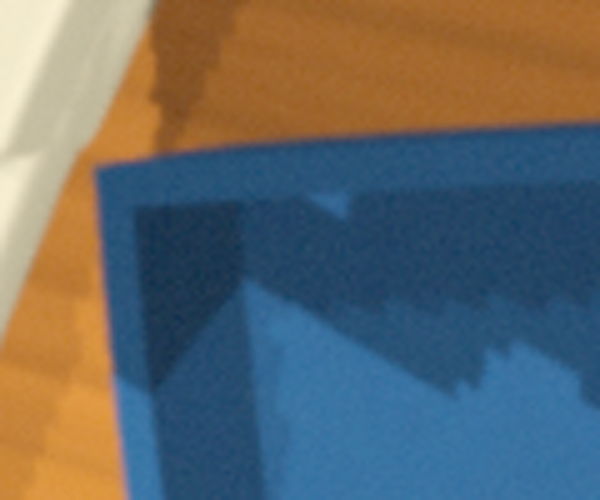

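View pics/w3b.png

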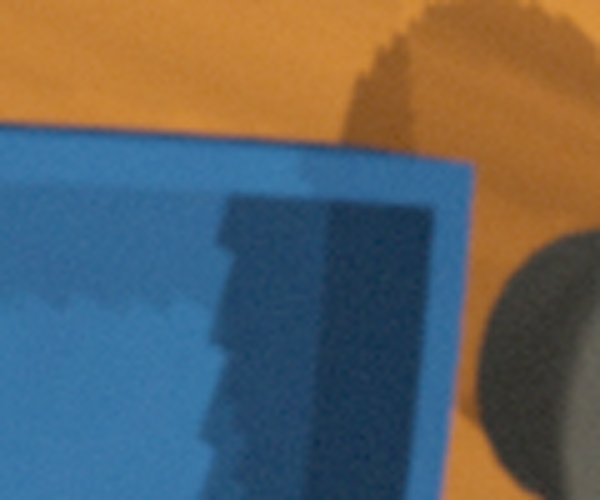

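Run:
```python
from h import *
for n,ps in (("w1",[(41,187),(18,274)]),("w3",[(41,182),(15.5,268)])):
    d=np.load(f"pics/{n}.npz");
    for p in ps: print(n,wat(d,d["Tw"],p,.045).round(4))
a=-.3131;c,s=np.cos(a),np.sin(a)
for x,y in((-.047,.082),(.047,.082)):print(.5753+c*x-s*y,-.2565+s*x+c*y)
print(wproj(d,d["Tw"],(.4867,-.1699,.054)))
```

```text
w1 [ 0.555  -0.1634  0.045 ]
w1 [ 0.644  -0.1923  0.045 ]
w3 [ 0.5541 -0.1621  0.045 ]
w3 [ 0.644  -0.1937  0.045 ]
0.5558417550556253 -0.16401012648032912
0.6452717865404424 -0.1929630100780752
[ 38.61348564 100.6344316 ]
```

move_arm(
  steps=[-1, 0.2, -1.5, 0, 0, 0, -1.5, -1, 0.3, -3, 0, 0, 0, -3, -1, 0.4, -3, 0, 0, 0, -3, -1, 0.4, -3, 0, 0, 0, -3, -1, 0.4, -3, 0, 0, 0, -3, -1, 0.4, -3, 0, 0, 0, -3, -1, 0.4, -3, 0, 0, 0, -3, -1, 0.4, -3, 0, 0, 0, -3],
)

```text
t: 6.05
eef_pos: [0.5647, -0.1552, 0.1803]
tool_rot: [-0.001, 0.066, 0.998, -0.0]
contact_force: [1.1, 0.8, -2.2]
gripper_width: 0.132
```

move_arm(
  steps=[-1, 0.4, -3, 0, 0, 0, -3, -1, 0.3, -3, 0, 0, 0, -3, -1, 0.2, -2.4, 0, 0, 0, -2.6, -1, 0.1, -1, 0, 0, 0, -1, -1, 0, 0, 0, 0, 0, 0, -1, 0, 0, 0, 0, 0, 0],
)

```text
t: 6.65
eef_pos: [0.5754, -0.245, 0.1806]
tool_rot: [-0.0, 0.146, 0.989, 0.001]
contact_force: [0.4, 0.7, -2.7]
gripper_width: 0.128
```

Run:
```python
from look import *
a=-.3131;c,s=np.cos(a),np.sin(a)
look("w4",[(.5753+c*x-s*y,-.2565+s*x+c*y,z) for x,y,z in((-.065,.1,.045),(-.065,-.1,.045),(.065,.1,.045),(.065,-.1,.045),(-.111,.055,.054))])
```

```text
t 6.65 pos [ 0.5754 -0.245   0.1806] yaw,tilt [73.17  0.09] F [ 0.4  0.7 -2.7] w 0.128
```

View pics/w4_m.png

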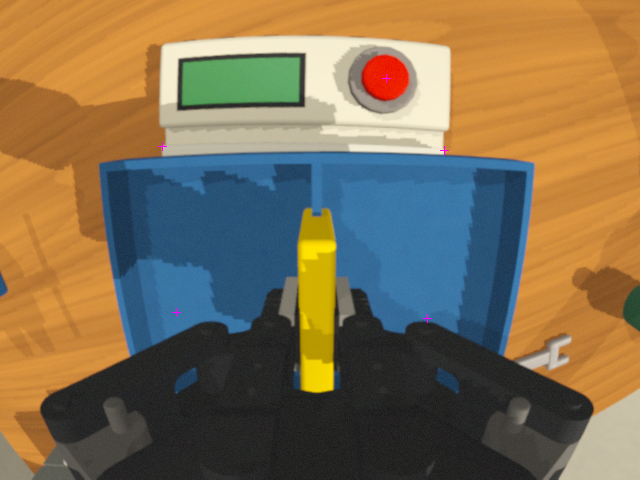

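The wrist view puts the button at (386,78), exactly where predicted, so the scale pose is confirmed. I will correct the remaining offset and lower part way.

move_arm(
  steps=[-1, -0.1, -0.6, 0, 0, 0, -0.6, -1, 0, -0.55, -1, 0, 0, -0.5, -1, 0, 0, -2, 0, 0, 0, -1, 0, 0, -2, 0, 0, 0, -1, 0, 0, -1, 0, 0, 0, -1, 0, 0, 0, 0, 0, 0, -1, 0, 0, 0, 0, 0, 0],
)

```text
t: 7.4
eef_pos: [0.5746, -0.2582, 0.1213]
tool_rot: [0.0, 0.157, 0.988, -0.0]
contact_force: [0.5, 0.4, -2.0]
gripper_width: 0.131
```

Run:
```python
from look import *
look("w5")
r=cams.read_camera("scene");cv2.imwrite("pics/s5.png",cv2.resize(r["pixels"][230:460,50:330,::-1],(700,575)))
```

```text
t 7.4 pos [ 0.5746 -0.2582  0.1213] yaw,tilt [7.196e+01 2.000e-02] F [ 0.5  0.4 -2. ] w 0.131
```

View pics/s5.png

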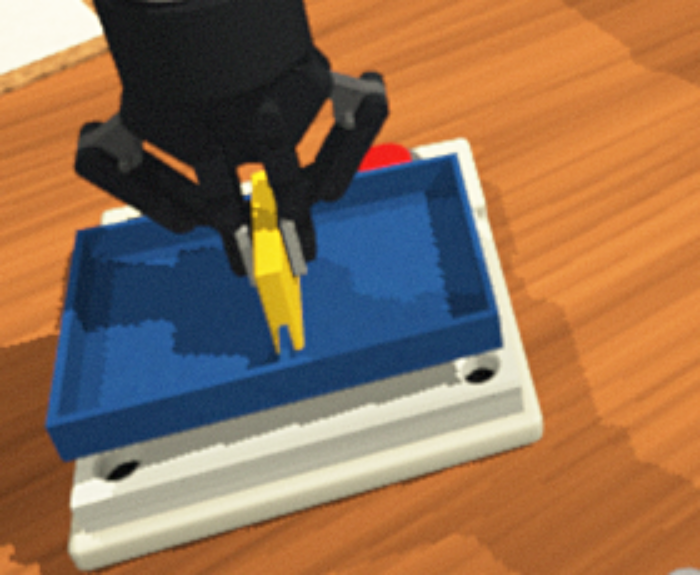

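The tray hovers squarely over the platform and the sockets show just under its front edge. I will correct y by +1.5 mm and lower gently.

move_arm(
  steps=[-1, 0, 0.15, -0.5, 0, 0, 0.1, -1, 0, 0, -0.5, 0, 0, 0, -1, 0, 0, -0.4, 0, 0, 0, -1, 0, 0, -0.3, 0, 0, 0, -1, 0, 0, 0, 0, 0, 0],
)

```text
t: 8.0
eef_pos: [0.574, -0.2564, 0.1034]
tool_rot: [-0.001, 0.156, 0.988, 0.0]
contact_force: [0.1, 0.4, -2.1]
gripper_width: 0.133
```

At z = 0.1034, 3 mm below where the pins would touch the platform top, there is no contact force, so the pins are entering the sockets. I will lower the rest.

move_arm(
  steps=[-1, 0, 0, -0.3, 0, 0, 0, -1, 0, 0, -0.2, 0, 0, 0, -1, 0, 0, -0.1, 0, 0, 0, -1, 0, 0, 0, 0, 0, 0],
)

```text
t: 8.4
eef_pos: [0.5743, -0.2565, 0.0979]
tool_rot: [-0.0, 0.156, 0.988, 0.0]
contact_force: [-0.7, -0.5, -2.5]
gripper_width: 0.13
```

move_arm(
  steps=[-1, 0, 0, -0.1, 0, 0, 0, -1, 0, 0, -0.1, 0, 0, 0, -1, 0, 0, 0, 0, 0, 0],
)

```text
t: 8.7
eef_pos: [0.5745, -0.2566, 0.0964]
tool_rot: [0.0, 0.156, 0.988, 0.0]
contact_force: [-1.4, 1.0, 0.5]
gripper_width: 0.133
```

The weight is transferred (Fz went from -2.5 to about 0.5 N). I will release and lift.

move_arm(
  steps=[-0.3, 0, 0, 0, 0, 0, 0, 0.2, 0, 0, 0, 0, 0, 0, 0.5, 0, 0, 0, 0, 0, 0, 0.5, 0, 0, 0, 0, 0, 0, 0.5, 0, 0, 1, 0, 0, 0, 0.5, 0, 0, 3, 0, 0, 0, 0.5, 0, 0, 3, 0, 0, 0, 0.5, 0, 0, 3, 0, 0, 0],
)

```text
t: 9.5
eef_pos: [0.5743, -0.2567, 0.1979]
tool_rot: [0.0, 0.156, 0.988, -0.0]
contact_force: [0.8, -0.6, 0.9]
gripper_width: 0.747
```

Run:
```python
from look import *
a=-.3131;c,s=np.cos(a),np.sin(a)
look("w6",[(.5753+c*x-s*y,-.2565+s*x+c*y,.07) for x,y in((-.06,.095),(-.06,-.095),(.06,.095),(.06,-.095))]+[(.4867,-.1699,.054)])
r=cams.read_camera("scene");cv2.imwrite("pics/s6.png",cv2.resize(r["pixels"][230:460,50:330,::-1],(700,575)))
from fit import px
```

```text
t 9.5 pos [ 0.5743 -0.2567  0.1979] yaw,tilt [7.206e+01 2.000e-02] F [ 0.8 -0.6  0.9] w 0.747
```

View pics/s6.png

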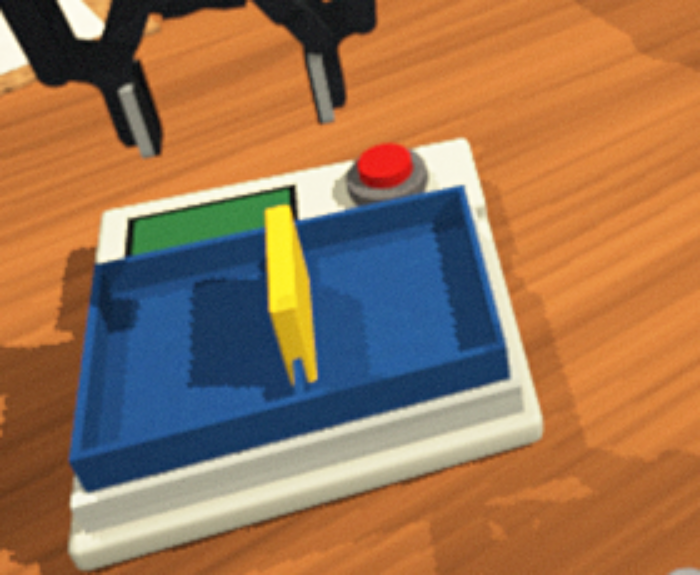

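View pics/w6_m.png

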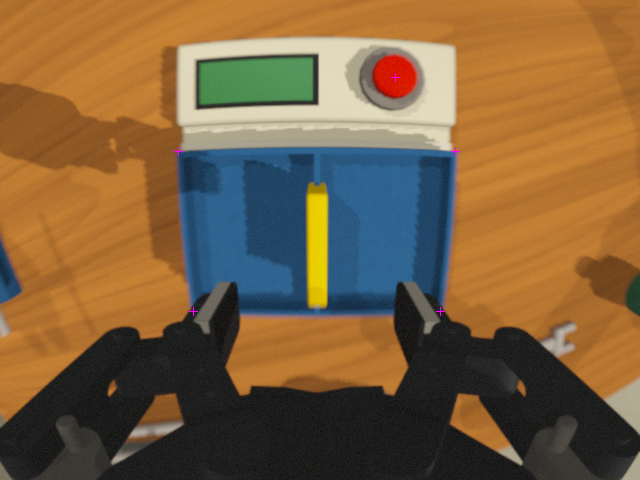

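The tray sits flush: its rim corners match the predicted seated positions and no gap shows in the scene view. Next I close the fingers and move over the button.

move_arm(
  steps=[-1, -2, 2, 0, 0, 0, 0, -1, -2.4, 2.3, 0, 0, 0, 0, -1, -2.4, 2.4, 0, 0, 0, 0, -1, -1.9, 2, -2, 0, 0, 0, -1, 0, 0, -3, 0, 0, 0, -1, 0, 0, -3, 0, 0, 0, -1, 0, 0, -1, 0, 0, 0, -1, 0, 0, 0, 0, 0, 0],
)

```text
t: 10.4
eef_pos: [0.4865, -0.1694, 0.1051]
tool_rot: [-0.001, 0.156, 0.988, -0.0]
contact_force: [0.5, -0.2, 0.7]
gripper_width: -0.005
```

Run:
```python
from look import *
look("w7")
r=cams.read_camera("scene");cv2.imwrite("pics/s7.png",cv2.resize(r["pixels"][220:380,100:300,::-1],(750,600)))
```

```text
t 10.4 pos [ 0.4865 -0.1694  0.1051] yaw,tilt [72.06  0.17] F [ 0.5 -0.2  0.7] w -0.005
```

View pics/s7.png

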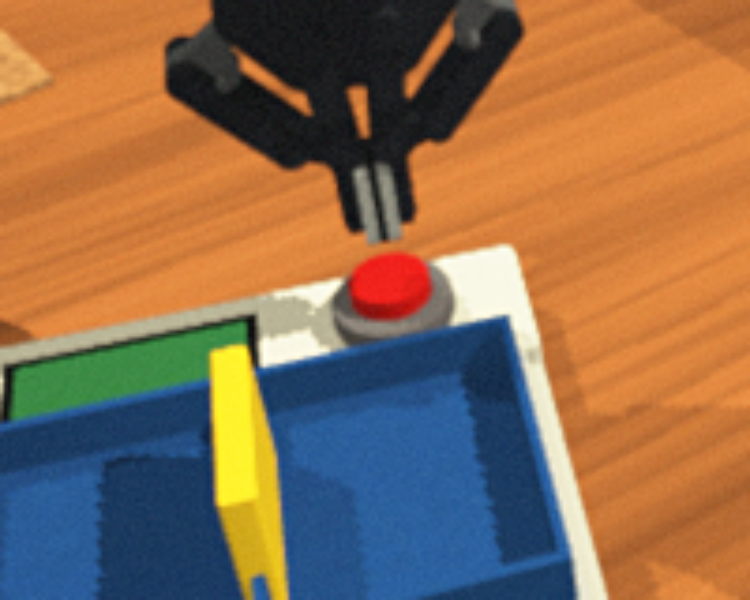

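View pics/w7.png

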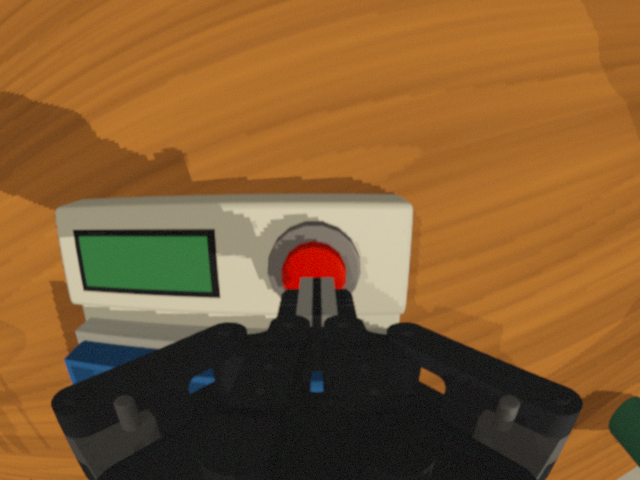

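The closed fingertips are centred over the button, at (315,275) in the wrist view. I will press in steps and watch the force.

move_arm(
  steps=[-1, 0, 0, -1.5, 0, 0, 0, -1, 0, 0, -0.8, 0, 0, 0, -1, 0, 0, -0.3, 0, 0, 0, -1, 0, 0, 0, 0, 0, 0],
)

```text
t: 10.9
eef_pos: [0.4877, -0.1697, 0.0805]
tool_rot: [0.0, 0.156, 0.988, 0.0]
contact_force: [-0.6, 0.2, 1.3]
gripper_width: 0.001
```

move_arm(
  steps=[-1, 0, 0, -0.3, 0, 0, 0, -1, 0, 0, -0.1, 0, 0, 0, -1, 0, 0, 0, 0, 0, 0],
)

```text
t: 11.2
eef_pos: [0.4878, -0.1697, 0.0764]
tool_rot: [0.0, 0.156, 0.988, -0.0]
contact_force: [0.7, -0.4, 3.6]
gripper_width: -0.001
```

move_arm(
  steps=[-1, 0, 0, -0.2, 0, 0, 0, -1, 0, 0, -0.1, 0, 0, 0, -1, 0, 0, 0, 0, 0, 0],
)

```text
t: 11.5
eef_pos: [0.488, -0.1698, 0.0755]
tool_rot: [0.001, 0.156, 0.988, 0.001]
contact_force: [-7.7, 2.8, 31.4]
gripper_width: 0.001
```

move_arm(
  steps=[-1, 0, 0, -0.1, 0, 0, 0, -1, 0, 0, -0.1, 0, 0, 0, -1, 0, 0, 0, 0, 0, 0],
)

```text
t: 11.8
eef_pos: [0.488, -0.1698, 0.0751]
tool_rot: [0.001, 0.156, 0.988, 0.001]
contact_force: [-14.0, 5.1, 50.6]
gripper_width: -0.005
```

The hard stop came just after the spring reached about 4 N, so the button is fully down. I am releasing it now, straight up.

move_arm(
  steps=[-1, 0, 0, 0.5, 0, 0, 0, -1, 0, 0, 1, 0, 0, 0, -1, 0, 0, 3, 0, 0, 0, -1, 0, 0, 4, 0, 0, 0, -1, 0, 0, 4, 0, 0, 0, -1, 0, 0, 0, 0, 0, 0],
)

```text
t: 12.4
eef_pos: [0.4902, -0.1705, 0.2009]
tool_rot: [0.004, 0.156, 0.988, -0.0]
contact_force: [1.1, -0.4, -0.2]
gripper_width: -0.003
```

Run:
```python
from look import *
look("w8")
r=cams.read_camera("scene");cv2.imwrite("pics/s8.png",cv2.resize(r["pixels"][220:460,50:370,::-1],(800,600)))
r=cams.read_camera("top");cv2.imwrite("pics/t8.png",r["pixels"][:,:,::-1])
```

```text
t 12.4 pos [ 0.4902 -0.1705  0.2009] yaw,tilt [72.05  0.5 ] F [ 1.1 -0.4 -0.2] w -0.003
```

View pics/s8.png

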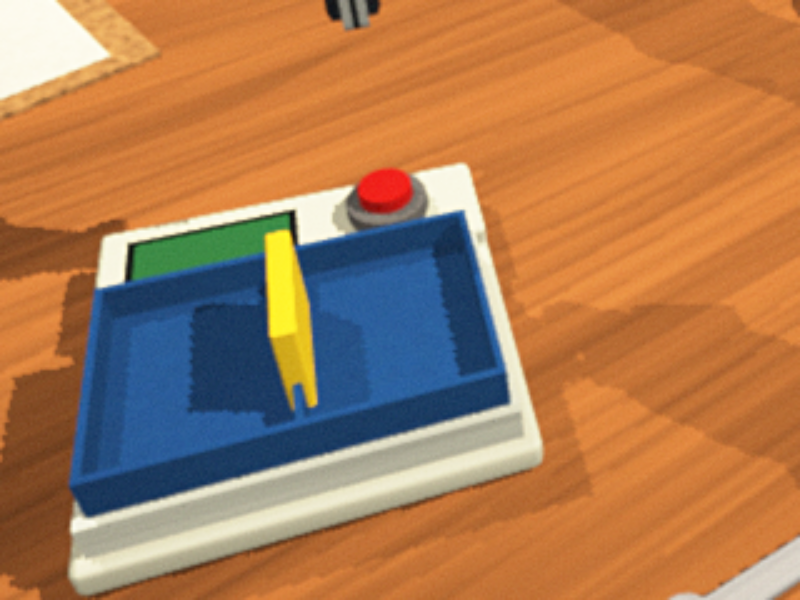

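View pics/t8.png

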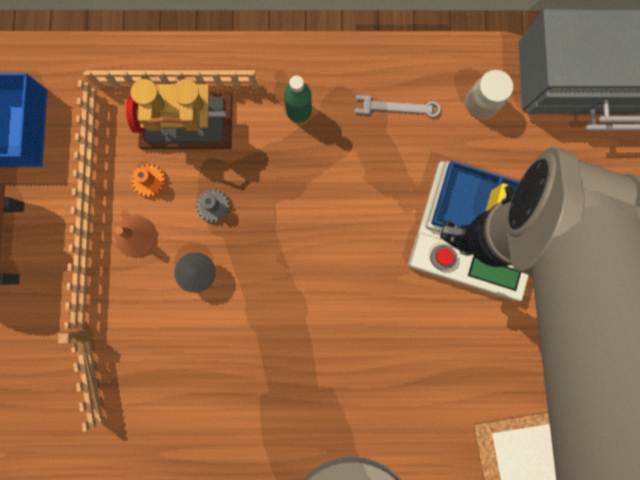

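The button is back up and the tray still flush, with the gear, cap and funnel unmoved. I am moving above the grey gear with yaw about 40°, which keeps the jaws clear of the cap, funnel, orange gear and train.

move_arm(
  steps=[0.2, 0.4, 1.7, 0, 0, 0, -1.5, 0.2, 0.8, 3.4, 0, 0, 0, -2.5, 0.2, 0.8, 3.4, 0, 0, 0, -2.5, 0.2, 0.8, 3.4, 0, 0, 0, -2.5, 0.2, 0.8, 3.4, 0, 0, 0, -2.5, 0.2, 0.8, 3.4, 0, 0, 0, -2.5, 0.2, 0.8, 3.4, 0, 0, 0, -2.5, 0.2, 0.8, 3.4, 0, 0, 0, -2.5],
)

```text
t: 13.35
eef_pos: [0.5464, 0.0866, 0.1942]
tool_rot: [-0.001, 0.318, 0.948, -0.001]
contact_force: [0.4, -0.5, 0.1]
gripper_width: 0.601
```

move_arm(
  steps=[0.2, 0.8, 3.4, 0, 0, 0, -2.5, 0.2, 0.8, 3.4, 0, 0, 0, -2.5, 0.2, 0.8, 3.4, 0, 0, 0, -2.5, 0.2, 0.8, 3.4, 0, 0, 0, -2.5, 0.2, 0.8, 3.4, 0, 0, 0, -2.5, 0.2, 0.5, 1.5, -2, 0, 0, -1, 0.2, 0, 0, -1, 0, 0, 0, 0.2, 0, 0, 0, 0, 0, 0],
)

```text
t: 14.15
eef_pos: [0.5903, 0.269, 0.1625]
tool_rot: [-0.002, 0.426, 0.905, -0.003]
contact_force: [-0.0, -0.6, -0.8]
gripper_width: 0.6
```

Run:
```python
from look import *
look("w9",[(.5903,.2613,.05),(.5903,.2613,.012)])
```

```text
t 14.15 pos [0.5903 0.269  0.1625] yaw,tilt [39.6  0.4] F [-0.  -0.6 -0.8] w 0.6
```

View pics/w9_m.png

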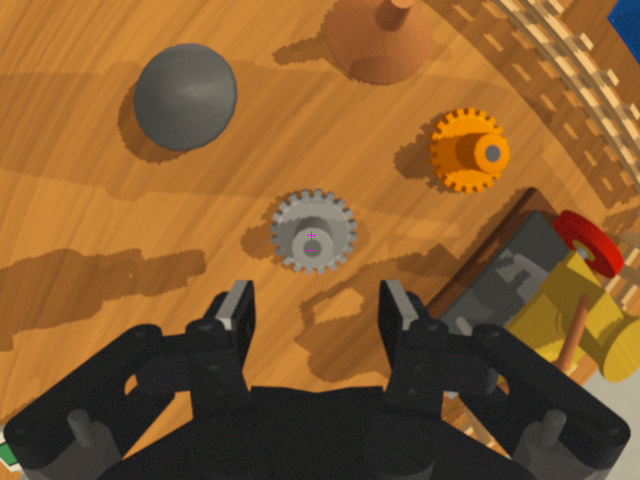

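Observed hub top is at about (313,247) and the prediction at (309,251). The arm may still have been settling, so I settle, shift, lower and recheck.

move_arm(
  steps=[0.2, 0, -0.6, -2, 0, 0, 0.4, 0.2, 0, 0, -2, 0, 0, 0, 0.2, 0, 0, 0, 0, 0, 0, 0.2, 0, 0, 0, 0, 0, 0],
)

```text
t: 14.6
eef_pos: [0.5927, 0.2633, 0.1267]
tool_rot: [0.0, 0.424, 0.906, -0.0]
contact_force: [0.3, 0.4, 0.4]
gripper_width: 0.599
```

Run:
```python
from look import *
o,r,T=look("w10",[(.5903,.2613,.05)])
im=cv2.imread("pics/w10.png");cv2.imwrite("pics/w10c.png",cv2.resize(im[180:360,200:440],(800,600),interpolation=cv2.INTER_CUBIC))
c=(o["eef_pos"][0],o["eef_pos"][1],.05);print(wproj(r,T,c))
```

```text
t 14.6 pos [0.5927 0.2633 0.1267] yaw,tilt [3.988e+01 2.000e-02] F [0.3 0.4 0.4] w 0.599
[315.76554916 258.39673879]
```

View pics/w10c.png

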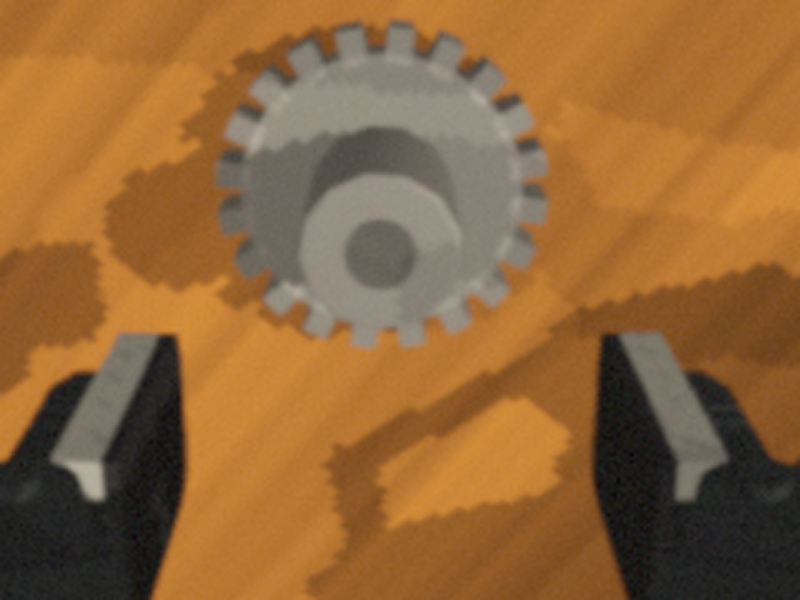

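The hub centre is about 1–2 mm from the jaw axis. I will shift x by -2 mm, descend and grip.

move_arm(
  steps=[0.2, -0.2, 0, -2, 0, 0, 0, 0.2, 0, 0, -3, 0, 0, 0, 0.2, 0, 0, -2, 0, 0, 0, 0.2, 0, 0, -1, 0, 0, 0, 0.2, 0, 0, -0.4, 0, 0, 0, 0.2, 0, 0, 0, 0, 0, 0],
)

```text
t: 15.25
eef_pos: [0.591, 0.2646, 0.0428]
tool_rot: [0.0, 0.423, 0.906, 0.0]
contact_force: [1.0, -0.3, 1.2]
gripper_width: 0.602
```

move_arm(
  steps=[-0.3, 0, 0, 0, 0, 0, 0, -0.5, 0, 0, 0, 0, 0, 0, -1, 0, 0, 0, 0, 0, 0, -1, 0, 0, 0, 0, 0, 0, -1, 0, 0, 0, 0, 0, 0, -1, 0, 0, 0, 0, 0, 0],
  newtons=60,
)

```text
t: 15.85
eef_pos: [0.5913, 0.2648, 0.0435]
tool_rot: [0.001, 0.423, 0.906, 0.001]
contact_force: [-0.4, -0.1, 6.5]
gripper_width: 0.314
```

move_arm(
  steps=[-1, 0, 0, 0.5, 0, 0, 0, -1, 0, 0, 2, 0, 0, 0, -1, 0, 0, 3, 0, 0, 0, -1, 0, 0, 4, 0, 0, 0, -1, 0, 0, 4, 0, 0, 0, -1, 0, 0, 1.5, 0, 0, 0, -1, 0, 0, 0, 0, 0, 0, -1, 0, 0, 0, 0, 0, 0],
)

```text
t: 16.65
eef_pos: [0.5893, 0.2643, 0.1905]
tool_rot: [-0.001, 0.423, 0.906, -0.001]
contact_force: [-0.8, -0.1, -3.2]
gripper_width: 0.309
```

Run:
```python
from look import *
o,r,T=look("w11")
r=cams.read_camera("scene");cv2.imwrite("pics/s11.png",r["pixels"][:,:,::-1])
np.savez("pics/scene11.npz",**r)
```

```text
t 16.65 pos [0.5893 0.2643 0.1905] yaw,tilt [39.99  0.13] F [-0.8 -0.1 -3.2] w 0.309
```

View pics/w11.png

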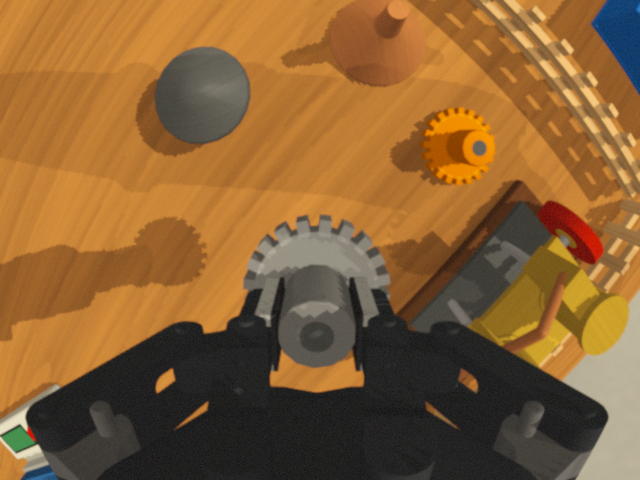

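View pics/s11.png

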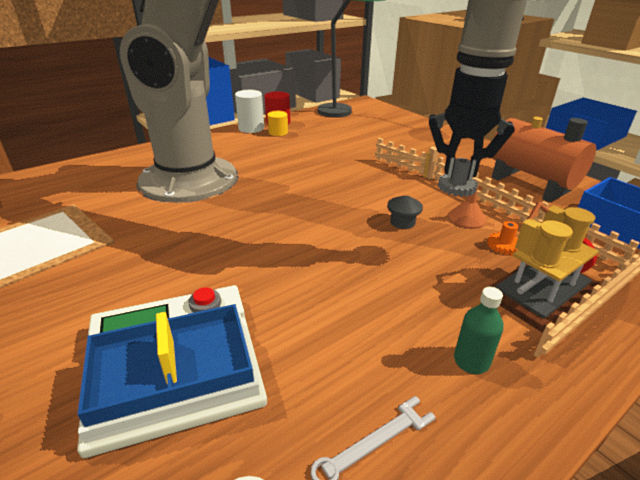

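The gear is held level, the cap, funnel and orange gear are untouched, and the tray is still seated. I carry it to the +y bay at (0.590, -0.210), with the jaw axis along the tray's x.

move_arm(
  steps=[-1, 0, -1.5, 0, 0, 0, -2, -1, 0, -3.2, 0, 0, 0, -4, -1, 0, -3.2, 0, 0, 0, -4, -1, 0, -3.2, 0, 0, 0, -4, -1, 0, -3.2, 0, 0, 0, -4, -1, 0, -3.2, 0, 0, 0, -4, -1, 0, -3.2, 0, 0, 0, -4, -1, 0, -3.2, 0, 0, 0, -4],
)

```text
t: 17.55
eef_pos: [0.5897, 0.0218, 0.192]
tool_rot: [0.0, 0.646, 0.763, -0.0]
contact_force: [0.0, -0.7, -1.8]
gripper_width: 0.311
```

move_arm(
  steps=[-1, 0, -3.2, 0, 0, 0, -4, -1, 0, -3.2, 0, 0, 0, -4, -1, 0, -3.2, 0, 0, 0, -4, -1, 0, -3.2, 0, 0, 0, -4, -1, 0, -3.2, 0, 0, 0, -4, -1, 0.1, -3.2, 0, 0, 0, -4, -1, 0, -3.2, 0, 0, 0, -4, -1, 0, -1.2, 0, 0, 0, 0],
)

```text
t: 18.35
eef_pos: [0.5891, -0.2168, 0.1924]
tool_rot: [0.001, 0.812, 0.583, -0.001]
contact_force: [-0.1, -0.3, -1.9]
gripper_width: 0.312
```

move_arm(
  steps=[-1, 0, 0, 0, 0, 0, 0, -1, 0, 0, 0, 0, 0, 0],
)

```text
t: 18.55
eef_pos: [0.591, -0.2101, 0.1918]
tool_rot: [-0.001, 0.809, 0.587, 0.0]
contact_force: [0.2, 1.3, -2.6]
gripper_width: 0.309
```

Run:
```python
from look import *
a=-.3131;c,s=np.cos(a),np.sin(a)
P=[(.5753+c*x-s*y,-.2565+s*x+c*y,.07) for x,y in((-.06,.095),(-.06,-.095),(.06,.095),(.06,-.095))]
o,r,T=look("w12",P+[(.5902,-.2104,.05)])
r=cams.read_camera("scene");cv2.imwrite("pics/s12.png",r["pixels"][:,:,::-1])
```

```text
t 18.55 pos [ 0.591  -0.2101  0.1918] yaw,tilt [-18.06   0.07] F [ 0.2  1.3 -2.6] w 0.309
```

View pics/w12_m.png

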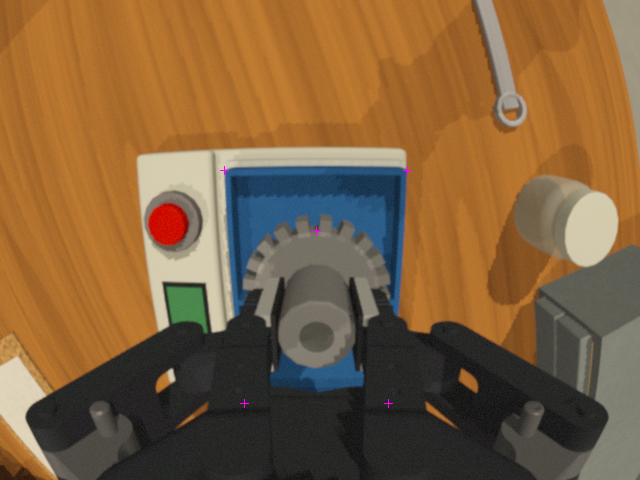

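View pics/s12.png

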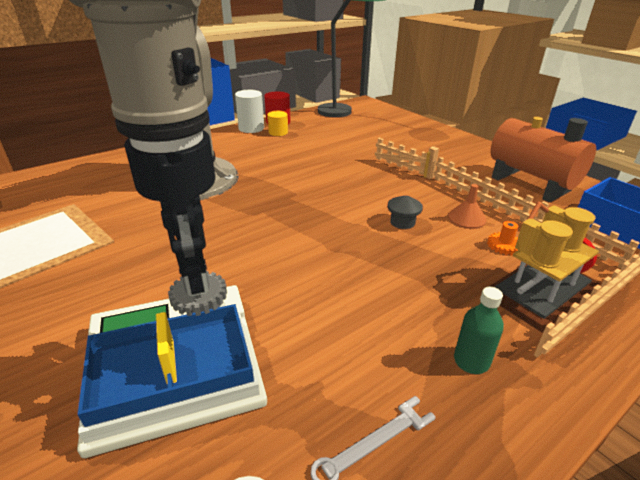

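The gear is centred over the +y bay and predicted tray corners coincide with the picture. Lowering it.

move_arm(
  steps=[-1, -0.05, 0, -2, 0, 0, 0, -1, 0, 0, -3, 0, 0, 0, -1, 0, 0, -2.5, 0, 0, 0, -1, 0, 0, -1.2, 0, 0, 0, -1, 0, 0, -0.5, 0, 0, 0, -1, 0, 0, 0, 0, 0, 0],
)

```text
t: 19.25
eef_pos: [0.5911, -0.21, 0.1001]
tool_rot: [-0.0, 0.809, 0.588, -0.0]
contact_force: [0.5, -1.5, -3.1]
gripper_width: 0.306
```

move_arm(
  steps=[-1, 0, 0, -0.2, 0, 0, 0, -1, 0, 0, -0.1, 0, 0, 0, -1, 0, 0, 0, 0, 0, 0],
)

```text
t: 19.55
eef_pos: [0.5912, -0.2106, 0.0977]
tool_rot: [0.0, 0.809, 0.588, 0.0]
contact_force: [-0.7, 1.0, -2.1]
gripper_width: 0.31
```

move_arm(
  steps=[-1, 0, 0, -0.2, 0, 0, 0, -1, 0, 0, -0.1, 0, 0, 0, -1, 0, 0, 0, 0, 0, 0],
)

```text
t: 19.85
eef_pos: [0.5908, -0.2105, 0.0939]
tool_rot: [-0.0, 0.809, 0.588, -0.0]
contact_force: [-0.2, -0.2, -1.9]
gripper_width: 0.309
```

move_arm(
  steps=[-1, 0, 0, -0.1, 0, 0, 0, -1, 0, 0, 0, 0, 0, 0],
)

```text
t: 20.05
eef_pos: [0.5909, -0.2105, 0.0936]
tool_rot: [-0.0, 0.809, 0.588, 0.0]
contact_force: [-2.1, 0.8, 3.9]
gripper_width: 0.309
```

Contact has been made (Fz +3.9 N) at the expected height. I release gently and back off straight up.

move_arm(
  steps=[-0.3, 0, 0, 0, 0, 0, 0, -0.1, 0, 0, 0, 0, 0, 0, 0.1, 0, 0, 0, 0, 0, 0, 0.1, 0, 0, 0, 0, 0, 0, 0.1, 0, 0, 1, 0, 0, 0, 0.1, 0, 0, 3, 0, 0, 0, 0.1, 0, 0, 4, 0, 0, 0, 0.1, 0, 0, 4, 0, 0, 0],
)

```text
t: 20.85
eef_pos: [0.5905, -0.2107, 0.2148]
tool_rot: [-0.0, 0.809, 0.587, -0.0]
contact_force: [-0.2, -0.1, 0.1]
gripper_width: 0.551
```

Run:
```python
from look import *
o,r,T=look("w13")
r=cams.read_camera("scene");cv2.imwrite("pics/s13.png",cv2.resize(r["pixels"][200:460,50:410,::-1],(800,578)))
r=cams.read_camera("top");cv2.imwrite("pics/t13.png",r["pixels"][:,:,::-1])
```

```text
t 20.85 pos [ 0.5905 -0.2107  0.2148] yaw,tilt [-18.06   0.03] F [-0.2 -0.1  0.1] w 0.551
```

View pics/w13.png

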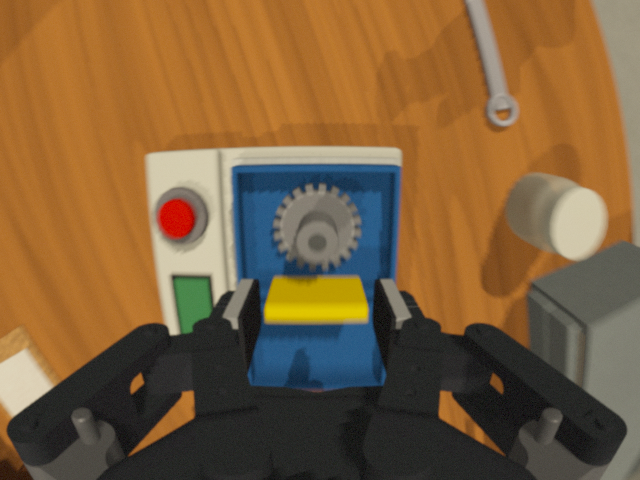

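View pics/s13.png

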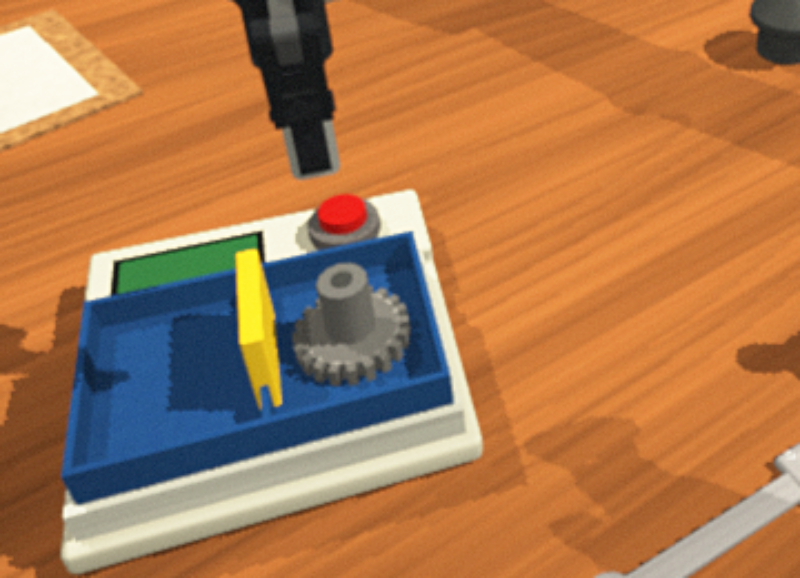

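View pics/t13.png

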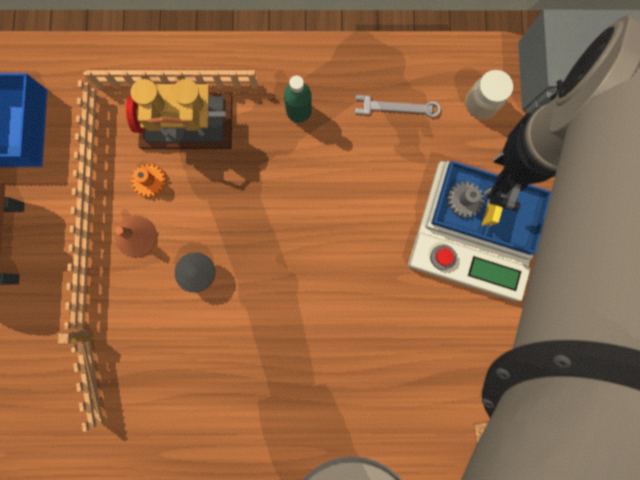

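The gear lies flat, hub up, in the +y bay, and the tray is still flush. The button is up, and the cap at (195,272) and funnel at (138,237) have not moved. I settle briefly and hand in.

move_arm(
  steps=[0.1, 0, 0, 1, 0, 0, 0, 0.1, 0, 0, 0, 0, 0, 0, 0.1, 0, 0, 0, 0, 0, 0, 0.1, 0, 0, 0, 0, 0, 0],
)

```text
t: 21.4
eef_pos: [0.5905, -0.2103, 0.2222]
tool_rot: [-0.001, 0.809, 0.588, -0.001]
contact_force: [0.3, -0.3, -0.1]
gripper_width: 0.553
```

Run:
```python
from station import order
print(order.hand_in())
```

```text
the job is handed in; nothing more can be done
None
```

I handed the job in at about 21.4 s; no verdict came back. I set the empty tray on the scale, let go of it, and only then pressed the red tare button fully down once and released it. I then put the grey gear, hub up, in the tray's +y bay and did not tare again.

**Last checks:**
- **Tray:** it looks flush on the platform with its rim corners where predicted. There was no contact force 3 mm below the height where misplaced pins would have touched.
- **Tare button:** the spring read 3.6 N, close to the 4 N needed to hold it fully down, and then it hit a hard stop. I went slightly past the stop, and the fingertips pressed with about 53 N there, well under the 120 N wrist limit. The 40 N limit covers only the arm and the gripper's body, and they touched nothing. The last picture shows the button back up.
- **Gear:** it was set down at the expected height and lies flat and centred in the bay.
- **Cap, funnel and orange gear:** they stand where they were in the first picture.
- **Arm at hand-in:** the gripper was clear of everything, with no contact force.

**Disagreements:** the wrist and fixed cameras differed by 1–3 mm on the positions of the tray, sockets and gear. I took values between the two, and nothing showed any effect from it.

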